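Isolate the bun warmer and refit its thermostat knob

ROBOT

A 6-joint arm with a two-finger parallel gripper is mounted at the origin on the work surface. World frame = base frame: x ahead of the robot, y to its left, z up, the work surface at z = 0. Lengths are in mm, angles in rad, forces in N, time in s.
With the tool pointing down it reaches from about 250 to 775 mm from the base axis. Payload 4 kg.
Tool frame: the origin (TCP) lies midway between the tips of the shut fingers; the grasp point (between the pads) lies 19 mm behind it (manip.tcp_to_grasp is the z of the grasp point in the tool frame, in mm); z points along the fingers, y is the line along which they close (so a half turn about z gives the same grasp; the last joint's range is limited). The gripper opens to 85 mm and grips with 20 to 120 N. Pads are 22 mm wide; open, the fingers measure 114 mm over their backs; the gripper's body (76 mm by 85 mm) begins 54 mm behind the grasp point. The pads swing forward as they close: fully open they stand 13 mm farther back than shut.
Start: joints at [-1.39, 0.087, 1.371, -0, 1.684, -0.103], TCP at [154, -528.017, 231.341] pointing down, gripper open.
Joint ranges: [-3.1, 3.1], [-0.76, 2.03], [0.27, 2.55], [-1.08, 4.22], [0.17, 2.65], [-2.57, 2.57]. Speed limits (rad/s): [2.79, 2.79, 3.14, 3.14, 3.14, 3.14].

INTERFACE

Orientations are given as a rotation vector (axis times angle).
In Python, from cell import manip, cams, ticket gives the robot as it stands.
- The arm moves only by the shell command python3 -m inch 'ROWS' [FORCE]. ROWS is JSON, a list that holds one entry, the list of rows, each a list of 5 numbers: the finger opening in mm, from 0 to 85.4, then the shift along the tool's x, y, z as a fraction of full scale, then the turn about the tool's z as a fraction of full scale. A call has 1 to 5 rows; each row is the pose to reach, as a shift and turn from the pose commanded when the call began, along the tool's axes at that moment; what a row does not reach only later rows make up. Full scale, the value 1, is 0.2 m for a shift and 45 degrees for a turn. A row lasts 1/10 s, in which the tool goes at most 50 mm and 8.59 degrees, less where a joint would pass 70% of its speed; a pose out of reach is approached as far as the arm can. A call with a number of a shift or a turn outside -1 to 1 is refused whole. A call with a gripper value outside its range is refused whole. The fingers move at their own pace and stop on an object; FORCE is the grip in N (left out, the last holds). Time passes only in rows, so rows that repeat a pose let the fingers close. It gives the time, the measured TCP pose, the force, the opening and the grip force at its end, in the units of the state.
- manip.state(): the state, without advancing time (a new reading comes with each control period).
- cams.get_image(name): name is "scene" or "top" or "wrist"; returns a dict with "pixels" (480x640x3 uint8, red, green, blue), "K" (3x3 intrinsics, pixels), "D" ([k1, k2, p1, p2, k3] as OpenCV has them; the pictures are not rectified), "extrinsics" (4x4, takes a point from world to camera coordinates); the wrist camera has in their place "mount" (4x4, takes a point from camera to tool coordinates, whose origin is the TCP and whose axes are the flange's). Camera axes: x right, y down, z forward; pixel columns grow to the right and rows downward; lengths in mm; the calibration is good to about 2 mm. A picture is of the moment at which its call begins: read the wrist's pose just before it. There is no depth.
- ticket.close_job(): hands the job in; it is judged then, once.
The state is a dict: "t": time; "q": joint angles; "qd": joint speeds; "joint_torque": joint torques, N m; "eef_pos": TCP position; "tool_rot": TCP orientation; "ft_force": force on the tool from outside, world axes, zero at the start; "wrist_torque": the same for the moment, N m; "gripper_width": opening from 0.0 (shut) to 1.0 (fully open); "finger_force": force on a finger pad.
Only numpy, scipy, OpenCV 4.12 (cv2) and the standard library are available. Lean on these libraries where they do the work, as an engineer would, in place of code of your own. Each camera call takes 0.05 s, during which the arm holds its last target. There are 200 camera calls.

TASK

The bun warmer's thermal cut-out has tripped and its control knob has come off. Pull the red isolator plug straight up out of its socket on the warmer's front deck and leave it lying in the shallow white tray; then turn the loose black knob to match the flat of the bare D-shaft, push it fully home on the shaft and press it in against the shaft's spring to reset the cut-out. Finish while still holding the knob pressed well in, most of the shaft's travel, and do not knock the other things about.

Things in the scene. Friction and masses are not known exactly. Their poses are not given: they have to be found in the camera images.
- plug: Red isolator plug in its socket on the deck, 56 tall, 50 g, loose. Origin: centre of the foot of its stem, z up. Stem 12 (x) by 18 (y), z 0 to 22, notched on its y sides for two sprung balls; flange 28 by 34, z 22 to 26; grip block 28 (x) by 16 (y), z 26 to 56: pinch across y. Pulls straight up against the balls with 6 to 14 N; clear of the socket when lifted 22.
- plug_grip (a point): Point on the plug's axis in the middle of the red grip block, 43 above the foot of the stem.
- socket: Grey socket block on the warmer's deck, 44 (x) by 56 (y) by 26 tall, fixed; origin under its centre, on the deck. The plug's foot stands 4 above this origin, and the plug shares its yaw.
- tray: Shallow white open tray on the table, fixed, 130 by 130, 16 high, walls 4, floor about 4 thick. Origin: centre of its underside. Standing on either the left or the right of the warmer, the knob on the other side. The plug may lie in it in any way.
- knob: Loose black knob, 60 g, 43 tall, standing hole down on the table. Origin: centre of its underside. Round skirt, 44 diameter, z 0 to 18; bar grip 40 (x) by 14 (y), z 18 to 43: pinch across y. White pointer on the bar points to +x. D-hole 16 deep: radius 6.75, flat at x = +2.75, on the pointer's side. Home: origin 16 below the shaft's tip.
- knob_mark (a point): Point on the knob's underside plane at x = +20, under the pointer's end: the side of the hole's flat.
- control: Round black bezel on the warmer's deck, 60 diameter, 6 thick, fixed, origin under its centre; x axis: the way the shaft's flat faces, marked by a white line on the bezel on that side. The brass D-shaft stands up from its centre. The yaw of bezel and shaft differs from the warmer's.
- shaft_tip (a point): Centre of the brass D-shaft's top end, 30 above control's origin at rest (24 above the bezel). Radius 6, flat at x = +2, top 4 tapered; it does not turn. x axis: the way the flat faces; the knob fits with its pointer turned this way, within about 0.13 rad and 0.75 mm; over 0.2 rad off it is forced on, not fitted.
- shaft (a joint): How far the shaft is pressed down, in m: 0 at rest to 0.006 at its stop. The spring pushes back with 3 N at the start and 9 N at the stop.
- warmer: Bun warmer, grey and steel, fixed: front deck 130 deep (x) by 360 wide (y), top 60 above the table, with socket and bezel side by side about 180 apart (either may be on the left); behind the deck (local x above 65) a well of golden buns up to 110 high. Origin: on the table under the deck's centre.
- brush: Pastry brush lying on the table in front of the warmer; leave it alone. Origin at about its middle.
- screwdriver: Screwdriver lying on the table in front of the warmer; leave it alone. Origin at about its middle.
- mug: Blue mug, 80 diameter, 90 high, left of the warmer; leave it alone. Origin: centre of its foot.
- jar: Amber jar with yellow cap, 70 diameter, 90 high, right of the warmer; leave it alone. Origin: centre of its foot.
- timer: Green round kitchen timer, 60 diameter, 35 high, left of the warmer; leave it alone. Origin: centre of its foot.
- shaker: Aluminium shaker, 44 diameter, 70 high, right of the warmer; leave it alone. Origin: centre of its foot.
There are look-alikes about, which are no part of the job. Of the things shaped like the plug, the red one is meant.

How it is judged (in metres and radians):
On the way, in this order (a step that is already met when the one before it is completed fails the run):
1. the plug is pulled up clear of its socket (z of plug in the frame of socket above 0.03 m), for 0.1 s.
2. the plug lies in the tray, let go (x of plug_grip in the frame of tray between -0.06 and 0.06 m and y of plug_grip in the frame of tray between -0.06 and 0.06 m and z of plug_grip in the frame of tray between 0 and 0.06 m and contact force between plug and the fingers below 0.1 N and linear speed of plug below 0.03 m/s and contact force between plug and tray above 0.1 N), for 0.3 s.
3. the knob is fully home on the D-shaft, pointer to the flat's side (x of knob in the frame of shaft_tip between -0.003 and 0.003 m and y of knob in the frame of shaft_tip between -0.003 and 0.003 m and z of knob in the frame of shaft_tip between -0.02 and -0.0135 m and x of knob_mark in the frame of shaft_tip above 0.01 m and angle between the x axis of knob and the x axis of shaft_tip, either way round below 0.2 rad and angle between the z axis of knob and the z axis of shaft_tip, either way round below 0.12 rad), for 0.1 s.
At the end, for the whole second after the job is handed in: Plug at rest in the tray, let go; knob home on the shaft (underside 13.5 mm or more below its tip, within 3 mm of its axis, upright within 0.12 rad, pointer within 0.2 rad of the way the flat faces), shaft held in by more than 3.5 of its 6 mm, fingers bearing on the knob with over 2 N (all of step 2 and all of step 3 and value of joint shaft above 0.0035 m and contact force between knob and the fingers above 2 N); the arm keeps its last pose, push and grip.
It fails at once if brush, screwdriver, mug, jar, timer or shaker is pushed more than 3 cm from its place (distance of any of brush, screwdriver, mug, jar, timer, shaker from where it was at the start of the episode above 0.03 m).
It also fails if it takes over 58 s, if anything falls off the work surface, if the arm or the gripper's body presses on something with over 40 N, if the wrist force passes 120 N, or if a joint passes its speed limit or range.

## Working session

There is one attempt and no reset: what is moved stays moved. The work goes in short steps, Python scripts to look and compute and a shell command to move; the robot and the scene stay as the last step left them, time stands still between calls to the robot, and variables do not carry over. Pictures are saved under pics/ and viewed, at most 14 in all, crops included, and the job is handed in when it is done.

```bash
mkdir -p pics; ls
cat > h.py <<'E'
import numpy as np, cv2, json
from scipy.spatial.transform import Rotation as R
from cell import manip, cams, ticket
def snap(name, tag):
    s=manip.state(); im=cams.get_image(name)
    cv2.imwrite(f'pics/{tag}.png', im['pixels'][:,:,::-1])
    K=np.array(im['K']);D=np.array(im['D'],float)
    if name=='wrist':
        T=np.eye(4);T[:3,:3]=R.from_rotvec(s['tool_rot']).as_matrix();T[:3,3]=s['eef_pos']
        E=np.linalg.inv(T@np.array(im['mount']))
    else: E=np.array(im['extrinsics'])
    np.savez(f'pics/{tag}.npz',K=K,D=D,E=E)
    return im['pixels']
def world(tag,uv,z):
    c=np.load(f'pics/{tag}.npz');uv=np.array(uv,float).reshape(-1,1,2)
    p=cv2.undistortPoints(uv,c['K'],c['D']).reshape(-1,2)
    Rm=c['E'][:3,:3];o=-Rm.T@c['E'][:3,3]
    d=np.c_[p,np.ones(len(p))]@Rm
    z=np.broadcast_to(z,len(p))
    return o+d*((z-o[2])/d[:,2])[:,None]
def proj(tag,P):
    c=np.load(f'pics/{tag}.npz')
    return cv2.projectPoints(np.array(P,float).reshape(-1,1,3),cv2.Rodrigues(c['E'][:3,:3])[0],c['E'][:3,3],c['K'],c['D'])[0].reshape(-1,2)
def go(target, yaw=None):
    """shift fractions in the tool frame to bring TCP to target; yaw = wanted world angle of tool y"""
    s=manip.state();M=R.from_rotvec(s['tool_rot']).as_matrix()
    f=M.T@(np.array(target)-s['eef_pos'])/200
    out=list(np.round(f,4))
    if yaw is not None:
        c=np.arctan2(M[1,1],M[0,1]);d=(yaw-c+np.pi/2)%np.pi-np.pi/2
        out.append(round(-d/(np.pi/4),4)) # tool z down
    print('t',s['t'],'pos',np.round(s['eef_pos'],1),'go',out,'q6',round(s['q'][5],2))
E
python3 - <<'E'
from h import *
a=snap('scene','scene0');b=snap('top','top0')
s=manip.state();print(s, manip.tcp_to_grasp);print(R.from_rotvec(s['tool_rot']).as_matrix().round(3))
for t in('scene0','top0'):
    c=np.load(f'pics/{t}.npz');print(t,(-c['E'][:3,:3].T@c['E'][:3,3]).round(0))
E
```

```text
pics
{'t': 0.1, 'q': array([-1.39008717e+00,  8.79504961e-02,  1.37215447e+00, -2.18984855e-05,
        1.68362552e+00, -1.03114137e-01]), 'qd': array([-8.34383742e-07,  7.34833747e-04, -4.01870056e-03,  2.47599181e-04,
        3.71638633e-04,  2.03964375e-04]), 'joint_torque': array([ 1.02381564e-03, -3.53012323e+01, -3.14219677e+01, -2.82085284e-04,
        7.93203333e-03, -9.97049909e-06]), 'eef_pos': array([ 153.91202767, -527.53757553,  230.19221335]), 'tool_rot': array([-3.10789820e+00, -4.44027863e-01,  1.64299270e-04]), 'ft_force': array([ 0.81466082,  0.2702225 , -0.46373333]), 'wrist_torque': array([0.03810955, 0.02388932, 0.01874537]), 'finger_force': 0.0, 'gripper_width': 1.002636991319662} -18.700000000000003
[[ 0.96   0.28  -0.   ]
 [ 0.28  -0.96   0.002]
 [ 0.    -0.002 -1.   ]]
scene0 [1118. -877.  791.]
top0 [ 442.   -0. 1420.]
```

View pics/top0.png

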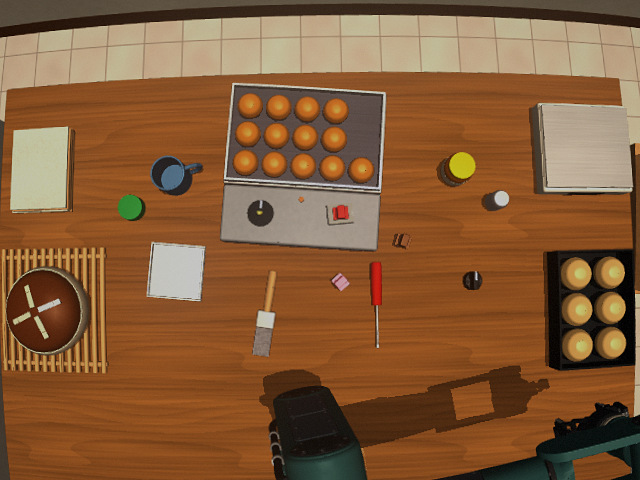

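View pics/scene0.png

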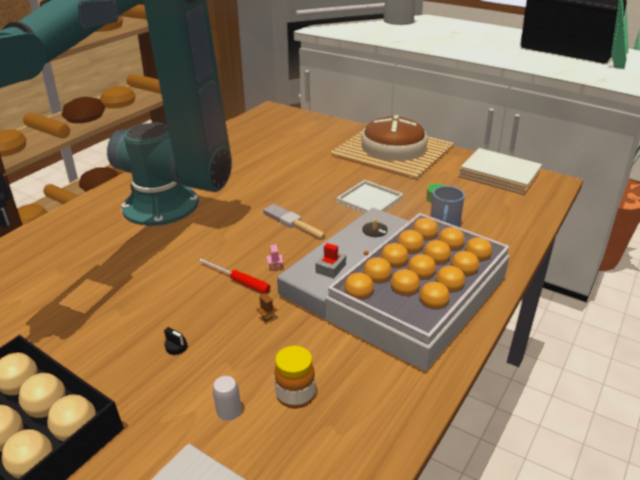

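The top view shows the bezel at (260,213), the red plug at (342,213), the tray at (176,271) and the knob at (473,281) with its pointer roughly up. The scene view agrees. Next I'll work out coarse positions.

Run:
```python
from h import *
for n,uv,z in [('plug',(342,212),116),('bezel',(260,213),66),('tray',(176,271),16),('knob',(473,281),43),('deck FL',(221,240),60),('deck FR',(378,250),60),('traycorners',(153,243),16),('tc',(205,246),16),('tc',(201,300),16),('tc',(148,296),16),('bez line',(261,202),66)]:
    print(n,world('top0',[uv],z).round(0))
k=world('top0',[(473,281)],43)[0]
go([k[0]-70,k[1],230])
```

```text
plug [[593. -59. 116.]]
bezel [[600. 124.  66.]]
tray [[473. 329.  16.]]
knob [[ 436. -362.   43.]]
deck FL [[541. 214.  60.]]
deck FR [[ 511. -141.   60.]]
traycorners [[540. 384.  16.]]
tc [[530. 259.  16.]]
tc [[404. 270.  16.]]
tc [[415. 397.  16.]]
bez line [[625. 121.  66.]]
t 0.1 pos [ 153.9 -527.5  230.2] go [np.float64(1.2506), np.float64(-0.4961), np.float64(0.0023)] q6 -0.1
```

```bash
python3 - <<'E'
from h import *
print(np.array(cams.get_image('wrist')['mount']).round(3))
go([530,-60,270])
E
python3 -m inch '[[[85,0.25,-0.1,0,0],[85,0.45,-0.2,-0.1,0],[85,0.7,-0.3,-0.1,0],[85,0.9,-0.4,-0.15,0],[85,1,-0.5,-0.2,0]]]' 30
```

```text
[[ 1.00000e-03 -9.45000e-01 -3.28000e-01  8.49120e+01]
 [ 1.00000e+00  1.00000e-03  1.00000e-03 -5.09000e-01]
 [-1.00000e-03 -3.28000e-01  9.45000e-01 -1.43263e+02]
 [ 0.00000e+00  0.00000e+00  0.00000e+00  1.00000e+00]]
t 0.15 pos [ 153.9 -527.6  230.4] go [np.float64(2.4599), np.float64(-1.7184), np.float64(-0.1948)] q6 -0.1
t: 0.65
eef_pos: [320.1, -373.6, 270.8]
tool_rot: [-3.107, -0.449, -0.001]
ft_force: [0.6, 0.1, 0.2]
gripper_width: 0.996
finger_force: 0.0
```

```bash
python3 - <<'E'
from h import *
snap('wrist','w1'); print(proj('w1',[[436,-362,43],[593,-59,116],[600,124,66]]))
go([550,-60,270])
E
python3 -m inch '[[[85,0.2,-0.15,0,0],[85,0.4,-0.35,0,0],[85,0.55,-0.55,0,0],[85,0.7,-0.8,0,0],[85,0.8,-1,0,0]]]'
python3 -m inch '[[[85,0.1,-0.2,0,0],[85,0.3,-0.4,0,0],[85,0.4,-0.5,0,0],[85,0.5,-0.5,0,0],[85,0.5,-0.5,0,0]]]'
python3 - <<'E'
from h import *
snap('wrist','w2'); print(proj('w2',[[436,-362,43],[593,-59,116],[600,124,66]]))
a=cv2.imread('pics/w1.png');b=cv2.imread('pics/w2.png')
go([593,-59,270],0)
cv2.imwrite('pics/c1.png',cv2.resize(np.hstack([a,b]),(800,300)))
E
```

```text
[[ 337.13924239   70.19486083]
 [ -41.90346202 -315.85801348]
 [-171.6532671  -276.13959986]]
t 0.7 pos [ 321.8 -371.1  273.6] go [np.float64(1.538), np.float64(-1.164), np.float64(0.0249)] q6 0.31
t: 1.2
eef_pos: [413.9, -146.8, 270.8]
tool_rot: [-3.11, -0.444, 0.0]
ft_force: [1.2, -0.3, 0.5]
gripper_width: 0.996
finger_force: 0.0
t: 1.7
eef_pos: [482.7, -23.2, 270.3]
tool_rot: [-3.109, -0.449, 0.002]
ft_force: [-0.5, 0.6, -0.5]
gripper_width: 0.995
finger_force: 0.0
[[587.08655681 317.75932226]
 [402.55488221  89.23535807]
 [179.78652332  15.7564246 ]]
t 1.75 pos [481.8 -24.1 270.5] go [np.float64(0.4844), np.float64(0.324), np.float64(0.0014), np.float64(-1.6367)] q6 1.12
```

View pics/c1.png

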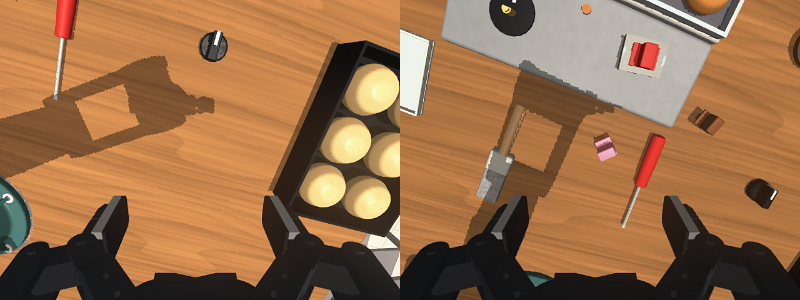

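Left: knob at about (341,72) in w1, with its pointer up-right. Right: bezel (179,22) and plug on its socket at (392,88) in w2. Now I'll go nearer to the plug.

```bash
python3 -m inch '[[[85,0.1,0.1,0,0.15],[85,0.25,0.2,0,0.3],[85,0.33,0.28,0,0.36],[85,0.33,0.28,0,0.36],[85,0.33,0.28,0,0.36]]]'
python3 - <<'E'
from h import *
im=snap('wrist','w3'); print(proj('w3',[[593,-59,116]]))
hsv=cv2.cvtColor(im,cv2.COLOR_RGB2HSV);H,S,V=[hsv[...,i].astype(int) for i in range(3)]
u,v=proj('w3',[[593,-59,116]])[0].astype(int)
c=im[max(0,v-90):v+150,max(0,u-160):u+160];print(max(0,v-90),u-160)
cv2.imwrite('pics/c2.png',cv2.resize(c[:,:,::-1],None,fx=2.5,fy=2.5))
print(c.shape)
E
```

```text
t: 2.25
eef_pos: [559.9, -60.7, 270.9]
tool_rot: [-3.141, 0.0, 0.003]
ft_force: [-0.8, 0.8, 0.6]
gripper_width: 0.995
finger_force: 0.0
[[310.43465332 173.71233142]]
83 150
(240, 320, 3)
```

View pics/c2.png

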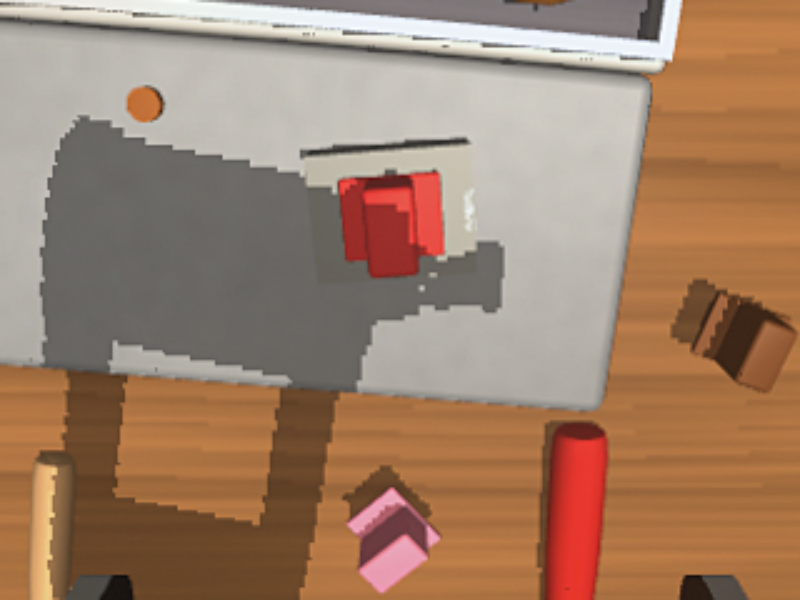

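The plug stands on its socket: its grip's top face is at crop (364..418, 184..277), the flange at (340..443, 172..262), and the yaw is a small turn anticlockwise.

Run:
```python
from h import *
f=lambda L:np.array(L)/2.5+[150,83]
g=world('w3',f([(364,190),(411,184),(418,272),(370,277)]),120)
fl=world('w3',f([(340,180),(438,172),(443,255),(347,262)]),90)
so=world('w3',f([(303,155),(468,143),(478,250),(318,283)]),86)
for p in(g,fl,so):
    print(p.mean(0).round(1),np.linalg.norm(np.diff(p,axis=0),axis=1).round(1),[round(float(np.arctan2(*(d[:2][::-1]))),3) for d in (p[1]-p[0],p[2]-p[3],p[0]-p[3],p[1]-p[2])])
go([fl.mean(0)[0],fl.mean(0)[1],270],np.pi/2+.09)
```

```text
[592.3 -55.8 120. ] [14.4 27.3 15.1] [-1.444, -1.464, 0.057, 0.083]
[591.5 -55.8  90. ] [32.8 28.  32.9] [-1.49, -1.496, 0.066, 0.073]
[593.9 -55.6  86. ] [55.3 36.4 56.8] [-1.499, -1.363, 0.087, 0.117]
t 2.3 pos [559.7 -60.3 271.3] go [np.float64(0.1591), np.float64(-0.0223), np.float64(0.0063), np.float64(-0.1141)] q6 1.36
```

```bash
python3 -m inch '[[[45,0.16,-0.022,0.2,-0.095],[45,0.16,-0.022,0.45,-0.095],[45,0.16,-0.022,0.7,-0.095],[45,0.16,-0.022,0.87,-0.095],[45,0.16,-0.022,0.87,-0.095]]]' 60
python3 -m inch '[[[45,0,0,0,0],[5,0,0,0,0],[5,0,0,0,0],[5,0,0,0,0],[5,0,0,0,0]]]' 60
python3 -m inch '[[[5,0,0,0,0],[5,0,0,0,0],[5,0,0,0,0]]]' 60
python3 -c "
from h import *
snap('wrist','w4')"
```

```text
t: 2.8
eef_pos: [587.2, -54.2, 90.8]
tool_rot: [-3.136, -0.119, 0.021]
ft_force: [-0.5, 0.8, 0.1]
gripper_width: 0.527
finger_force: 0.0
t: 3.3
eef_pos: [594.9, -55.7, 101.4]
tool_rot: [3.138, 0.119, 0.011]
ft_force: [-0.9, -0.8, 7.3]
gripper_width: 0.174
finger_force: 61.6
t: 3.6
eef_pos: [594.9, -55.8, 101.4]
tool_rot: [3.138, 0.119, 0.011]
ft_force: [-0.4, -0.3, 6.9]
gripper_width: 0.172
finger_force: 61.6
```

View pics/w4.png

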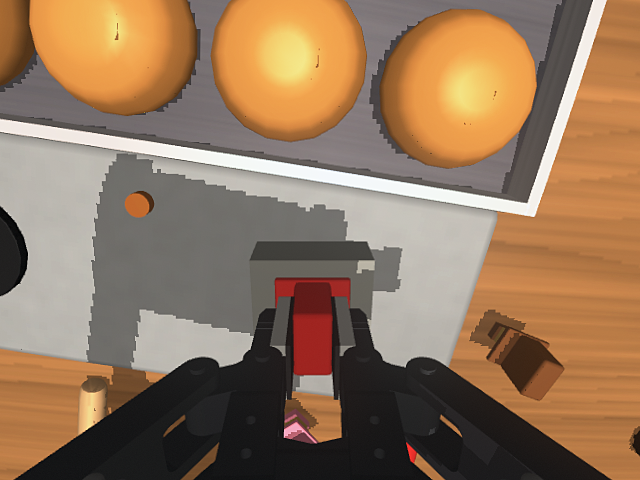

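The grip is on the red block, on the bare side above the flange. Now I'll pull up.

```bash
python3 -m inch '[[[5,0,0,-0.04,0],[5,0,0,-0.1,0],[5,0,0,-0.2,0],[5,0,0,-0.3,0],[5,0,0,-0.45,0]]]' 60
python3 -m inch '[[[5,0,0,-0.1,0],[5,0,0,-0.1,0]]]'
python3 -c "
from h import *
snap('wrist','w5')
go([473,329,190])"
```

```text
t: 4.15
eef_pos: [591.5, -55.2, 187.3]
tool_rot: [-3.139, -0.119, 0.006]
ft_force: [-0.3, 0.2, -0.4]
gripper_width: 0.169
finger_force: 60.5
t: 4.35
eef_pos: [594.4, -55.7, 212.7]
tool_rot: [3.137, 0.119, 0.013]
ft_force: [0.5, 0.2, 0.7]
gripper_width: 0.172
finger_force: 60.6
t 4.4 pos [593.5 -55.5 210. ] go [np.float64(-0.4559), np.float64(-1.9628), np.float64(0.0953)] q6 1.31
```

View pics/w5.png

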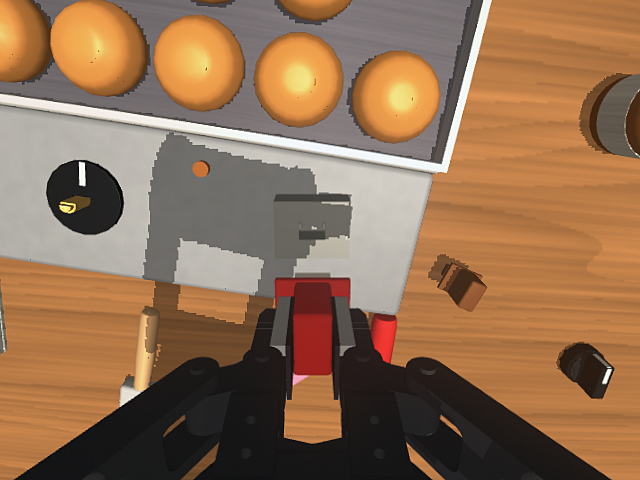

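The plug is out of its socket and held straight. The bezel is at (85,197) with its white line at (82,172), and the brass tip at (67,208).

```bash
python3 -m inch '[[[5,-0.05,-0.2,0,0],[5,-0.1,-0.42,0,0],[5,-0.15,-0.64,0,0],[5,-0.2,-0.85,0,0],[5,-0.23,-1,0,0]]]'
python3 -c "
from h import *
snap('wrist','w6')
print(proj('w6',[[600,124,66]]))"
python3 -m inch '[[[5,-0.05,-0.2,0,0],[5,-0.1,-0.42,0,0],[5,-0.15,-0.64,0,0],[5,-0.2,-0.85,0.1,0],[5,-0.22,-0.96,0.2,0]]]'
python3 -c "
from h import *
go([473,329,44])"
```

```text
t: 4.9
eef_pos: [529.5, 142.8, 205.3]
tool_rot: [-3.139, -0.121, 0.006]
ft_force: [-0.4, -0.5, -0.2]
gripper_width: 0.171
finger_force: 60.6
[[346.73203913 127.23952139]]
t: 5.45
eef_pos: [471.5, 331.4, 165.8]
tool_rot: [-3.139, -0.124, 0.002]
ft_force: [0.4, -0.6, -1.0]
gripper_width: 0.173
finger_force: 60.6
t 5.45 pos [471.5 331.4 165.8] go [np.float64(0.0077), np.float64(0.0127), np.float64(0.6091)] q6 2.01
```

```bash
python3 -m inch '[[[5,0,0.01,0.2,0],[5,0,0.01,0.4,0],[5,0,0.01,0.55,0],[5,0,0.01,0.605,0],[5,0,0.01,0.615,0]]]'
python3 -m inch '[[[5,0,0,0,0],[45,0,0,0,0],[45,0,0,0,0],[45,0,0,0,0],[45,0,0,0,0]]]'
python3 -m inch '[[[50,0,0,-0.1,0],[50,0,0,-0.3,0],[50,0,0,-0.5,0],[50,0,0,-0.75,0],[50,0,0,-0.95,0]]]'
python3 -c "
from h import *
a=snap('wrist','w7');b=cv2.imread('pics/w6.png')
cv2.imwrite('pics/c3.png',np.hstack([cv2.resize(a[:,:,::-1],(400,300)),b[20:320,150:550]]))
go([400,130,230])"
```

```text
t: 5.95
eef_pos: [472.2, 325.8, 42.5]
tool_rot: [3.137, 0.119, -0.006]
ft_force: [0.8, -0.8, 0.3]
gripper_width: 0.17
finger_force: 60.6
t: 6.45
eef_pos: [473.8, 326.9, 44.8]
tool_rot: [-3.139, -0.119, -0.001]
ft_force: [0.2, 0.5, -0.1]
gripper_width: 0.524
finger_force: 0.0
t: 6.95
eef_pos: [473.7, 326.9, 237.6]
tool_rot: [-3.138, -0.119, -0.004]
ft_force: [0.1, 1.0, 0.1]
gripper_width: 0.589
finger_force: 0.0
t 7.0 pos [476.2 328.3 246. ] go [np.float64(-0.4562), np.float64(0.9602), np.float64(0.0665)] q6 2.0
```

View pics/c3.png

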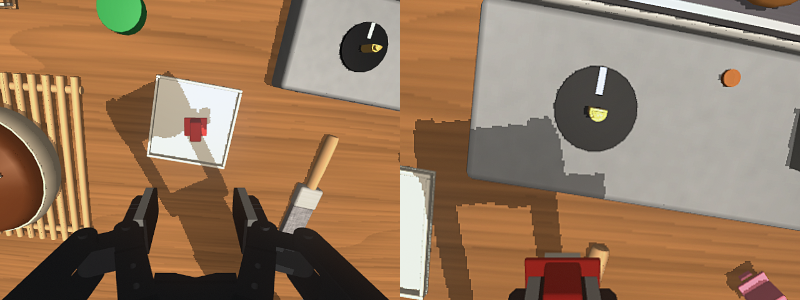

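The plug is in the tray (left half, at 195,127). The right half shows the bezel at crop (595,108), its white line towards (600,80). I'll stop above the bezel for a precise, still view.

```bash
python3 -c "
from h import *
go([575,124,220],np.pi/2)"
python3 -m inch '[[[50,0.1,0.2,0,0.1],[50,0.2,0.4,0,0.1],[50,0.3,0.6,0.05,0.1],[50,0.35,0.8,0.1,0.1],[50,0.4,0.97,0.13,0.1]]]'
python3 -m inch '[[[50,0,0.05,0,0],[50,0,0.05,0,0],[50,0,0.05,0,0],[50,0,0.05,0,0]]]'
python3 - <<'E'
from h import *
im=snap('wrist','w8'); go([575,124,220],np.pi/2)
u,v=proj('w8',[[600,124,66]])[0].astype(int);print(u,v)
x0,y0=max(0,u-130),max(0,v-100)
c=im[y0:y0+200,x0:x0+260];print(x0,y0,c.shape)
cv2.imwrite('pics/c4.png',cv2.resize(c[:,:,::-1],None,fx=3,fy=3,interpolation=cv2.INTER_CUBIC))
E
```

```text
t 7.0 pos [476.2 328.3 246. ] go [np.float64(0.4132), np.float64(1.0566), np.float64(0.129), np.float64(0.0964)] q6 2.0
t: 7.5
eef_pos: [568.2, 137.2, 207.2]
tool_rot: [3.141, -0.006, -0.002]
ft_force: [0.2, -0.4, -0.3]
gripper_width: 0.588
finger_force: 0.0
t: 7.9
eef_pos: [567.7, 130.9, 208.9]
tool_rot: [-3.141, 0.001, -0.002]
ft_force: [0.3, 0.3, 0.1]
gripper_width: 0.589
finger_force: 0.0
t 7.95 pos [567.7 130.9 208.9] go [np.float64(0.0366), np.float64(0.0346), np.float64(-0.0555), np.float64(-0.0008)] q6 1.7
321 178
191 78 (200, 260, 3)
```

View pics/c4.png

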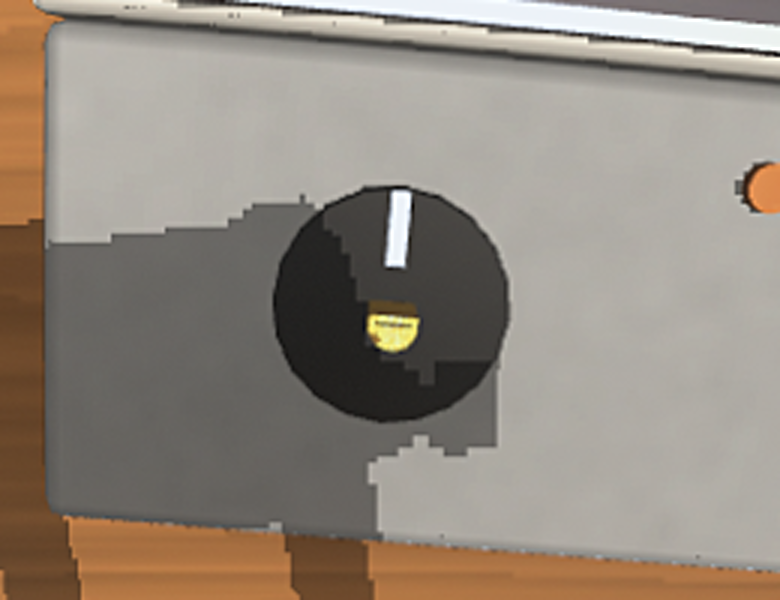

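The bezel spans crop x 274..509, y 185..422, the white line runs from (395,267) to (401,190), and the brass D tip is at (392,333).

Run:
```python
from h import *
from scipy.optimize import least_squares
im=cv2.cvtColor(cv2.imread('pics/w8.png'),cv2.COLOR_BGR2HSV).astype(int)
sub=im[78:278,191:451];H,S,V=sub[...,0],sub[...,1],sub[...,2]
m=((V<82)).astype(np.uint8); m=cv2.morphologyEx(m,cv2.MORPH_OPEN,np.ones((3,3)))
cs=max(cv2.findContours(m,0,2)[0],key=cv2.contourArea) 
p=cs.reshape(-1,2)+[191,78]; w=world('w8',p,66)[:,:2]
fit=least_squares(lambda q:np.hypot(*(w-q[:2]).T)-q[2],[600,124,30],loss='soft_l1',f_scale=.5)
print('bezel',fit.x, np.abs(fit.fun).mean())
f=lambda L:np.array(L)/3+[191,78]
l=world('w8',f([(395,267),(401,190)]),66);d=l[1]-l[0];print('yaw',np.arctan2(d[1],d[0]),'ctr-line',l[:,:2]-fit.x[:2])
a=l[:,:2].mean(0)-fit.x[:2];print('yaw via centre',np.arctan2(a[1],a[0]))
y=((abs(H-27)<8)&(S>100)&(V>120)&(np.hypot(*(np.indices(V.shape)[::-1]-np.array([131,110])[:,None,None]))<15)).astype(np.uint8)
c=max(cv2.findContours(y,0,2)[0],key=cv2.contourArea).reshape(-1,2)+[191,78]
t=world('w8',c,90)[:,:2];print('tip bbox',t.min(0),t.max(0),cv2.contourArea(c))
wl=((V>190)&(S<40)).astype(np.uint8); n,lab,st,ce=cv2.connectedComponentsWithStats(wl)
for i in range(1,n):
    if 60<st[i,4]<900:
        pts=np.argwhere(lab==i)[:,::-1]+[191,78];q=world('w8',pts,66)[:,:2];U,s_,Vt=np.linalg.svd(q-q.mean(0));print(st[i],ce[i],'line',q.mean(0),np.arctan2(Vt[0,1],Vt[0,0]))
```

```text
bezel [598.11570234 124.8450121   29.27917256] 1.4855460703946102
yaw -0.06915580099674966 ctr-line [[10.23175121 -1.35478943]
 [28.90640093 -2.64831255]]
yaw via centre -0.10192687407168964
tip bbox [593.27209973 118.96049745] [601.01653139 130.71075059] 124.5
[ 14   0 246  23 870] [141.43793103   9.85402299] line [663.85704738 116.88238651] -1.6517337472560352
[129  64   8  25 155] [132.52258065  75.96129032] line [617.89762058 122.94717882] 3.0471608393292207
```

```bash
python3 -m inch '[[[50,-0.07,0.23,0,0],[50,-0.14,0.46,0,0],[50,-0.21,0.68,0,0],[50,-0.28,0.9,0,0],[50,-0.35,1,0,0]]]'
python3 -m inch '[[[50,-0.07,0.23,0,0],[50,-0.14,0.46,0,0],[50,-0.21,0.68,0,0],[50,-0.28,0.9,0,0],[50,-0.35,1,0,0]]]'
python3 -m inch '[[[50,0,0.15,0.03,0],[50,0,0.3,0.06,0],[50,0,0.46,0.1,0],[50,0,0.46,0.1,0],[50,0,0.46,0.1,0]]]'
python3 - <<'E'
from h import *
im=snap('wrist','w9'); go([436,-362,200],np.pi/2)
u,v=proj('w9',[[436,-362,30]])[0].astype(int);print(u,v)
x0,y0=max(0,u-130),max(0,v-100)
c=im[y0:y0+200,x0:x0+260];print(x0,y0,c.shape)
cv2.imwrite('pics/c5.png',cv2.resize(c[:,:,::-1],None,fx=3,fy=3,interpolation=cv2.INTER_CUBIC))
E
```

```text
t: 8.45
eef_pos: [496.8, -72.3, 208.7]
tool_rot: [3.14, -0.006, 0.001]
ft_force: [-1.0, 0.4, -0.2]
gripper_width: 0.588
finger_force: 0.0
t: 8.95
eef_pos: [426.4, -272.5, 208.6]
tool_rot: [3.14, -0.006, 0.001]
ft_force: [0.0, 0.8, -0.1]
gripper_width: 0.587
finger_force: 0.0
t: 9.45
eef_pos: [426.9, -361.6, 188.1]
tool_rot: [-3.14, 0.004, 0.0]
ft_force: [0.7, -0.0, -0.1]
gripper_width: 0.588
finger_force: 0.0
t 9.5 pos [ 427.1 -361.2  188.5] go [np.float64(0.0444), np.float64(0.0041), np.float64(-0.0573), np.float64(-0.002)] q6 0.77
313 203
183 103 (200, 260, 3)
```

View pics/c5.png

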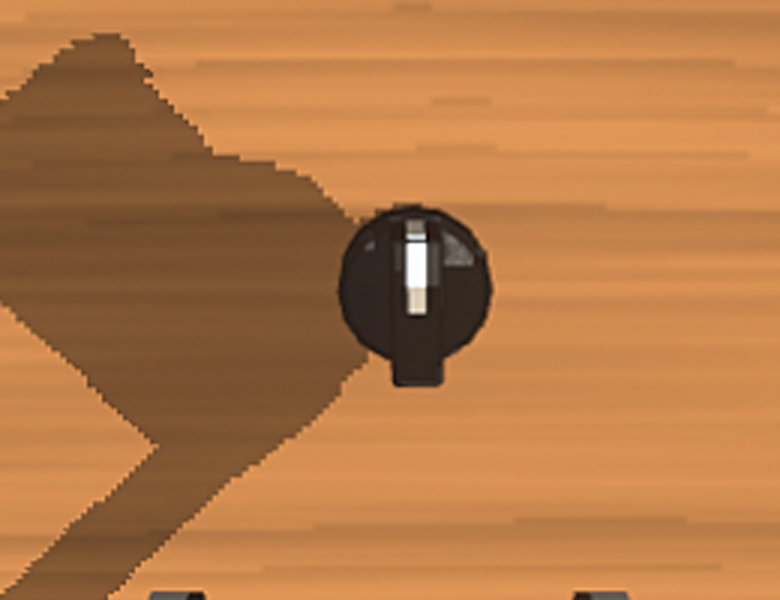

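The knob's skirt spans crop x 340..491, y 205..~358; the bar's top runs from (391..441, 240) to (392..443, 385), the pointer up (+x).

Run:
```python
from h import *
f=lambda L:np.array(L)/3+[183,103]
b=world('w9',f([(391,240),(440,240),(443,385),(392,385)]),43)[:,:2]
print(b.mean(0),np.linalg.norm(np.diff(b,axis=0),axis=1)); d=b[:2].mean(0)-b[2:].mean(0);yaw=np.arctan2(d[1],d[0]);print('yaw',yaw)
s=world('w9',f([(340,283),(491,283),(415,205)]),18)[:,:2];print(s, 'ctr y',s[:2,1].mean(),'x',s[2,0]-22)
go([(b.mean(0)[0]+s[2,0]-22)/2,(b.mean(0)[1]+s[:2,1].mean())/2,24],np.pi/2+yaw)
```

```text
[ 435.62272941 -368.63116221] [12.39350855 38.65382414 13.44942693]
yaw 0.020292904032469295
[[ 437.94405522 -347.90585043]
 [ 437.91112887 -389.92015012]
 [ 459.64704361 -368.63188157]] ctr y -368.91300027663203 x 437.6470436112847
t 9.5 pos [ 427.1 -361.2  188.5] go [np.float64(0.0473), np.float64(0.0384), np.float64(0.8227), np.float64(-0.0278)] q6 0.77
```

```bash
python3 -m inch '[[[45,0.045,0.038,0.2,-0.02],[45,0.047,0.038,0.4,-0.02],[45,0.047,0.038,0.6,-0.02],[45,0.047,0.038,0.76,-0.02],[45,0.047,0.038,0.81,-0.02]]]' 80
python3 -m inch '[[[45,0,0,0.02,0],[45,0,0,0.02,0],[8,0,0,0.02,0],[8,0,0,0.02,0],[8,0,0,0.02,0]]]' 80
python3 -m inch '[[[5,0,0,0,0],[5,0,0,0,0],[5,0,0,0,0]]]' 80
python3 -m inch '[[[5,0,0,-0.1,0],[5,0,0,-0.3,0],[5,0,0,-0.5,0],[5,0,0,-0.75,0],[5,0,0,-0.75,0]]]' 80
python3 -m inch '[[[5,0,0,0,0],[5,0,0,0,0],[5,0,0,0,0]]]' 80
python3 - <<'E'
from h import *
im=snap('wrist','w10'); go([599,125,174],np.pi/2-.09)
cv2.imwrite('pics/c6.png',cv2.resize(im[230:430,190:450][:,:,::-1],None,fx=3,fy=3,interpolation=cv2.INTER_CUBIC))
E
```

```text
t: 10.0
eef_pos: [434.6, -366.2, 22.7]
tool_rot: [-3.136, -0.024, 0.007]
ft_force: [-0.1, 1.0, -0.3]
gripper_width: 0.525
finger_force: 0.0
t: 10.5
eef_pos: [437.1, -371.1, 24.8]
tool_rot: [3.138, 0.02, 0.005]
ft_force: [0.0, 0.7, 5.7]
gripper_width: 0.14
finger_force: 82.6
t: 10.8
eef_pos: [437.1, -371.1, 24.8]
tool_rot: [3.138, 0.02, 0.005]
ft_force: [-0.2, 0.1, 6.0]
gripper_width: 0.14
finger_force: 82.6
t: 11.3
eef_pos: [438.9, -373.1, 182.1]
tool_rot: [3.129, 0.02, 0.019]
ft_force: [1.2, -0.8, 1.2]
gripper_width: 0.141
finger_force: 81.7
t: 11.6
eef_pos: [435.0, -369.0, 169.8]
tool_rot: [-3.138, -0.02, 0.005]
ft_force: [0.1, -0.2, -0.2]
gripper_width: 0.138
finger_force: 81.7
t 11.65 pos [ 435.1 -369.1  169.9] go [np.float64(0.8511), np.float64(-2.4599), np.float64(-0.0153), np.float64(0.1308)] q6 0.76
```

View pics/c6.png

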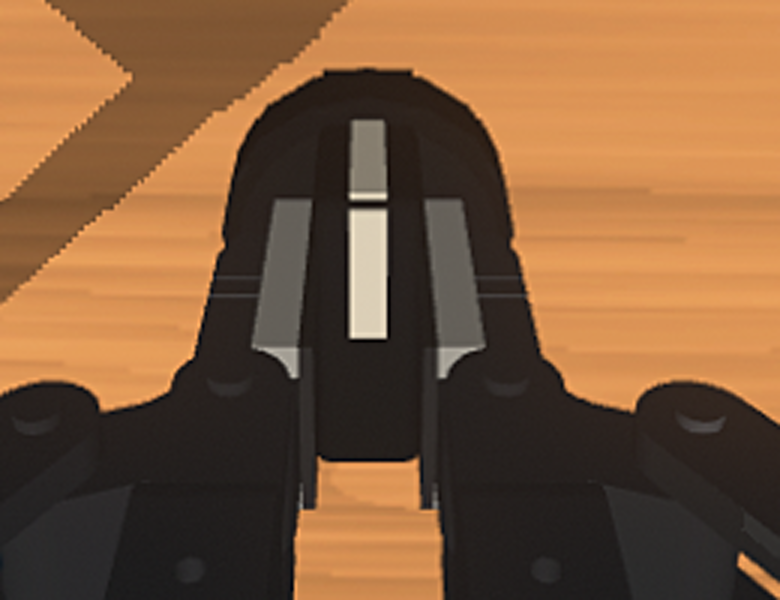

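The knob is held straight: pointer ahead (+x), bar top from crop y≈203 to 460, and the skirt's front bottom edge at y≈70.

Run:
```python
from h import *
s=manip.state();print(np.round(s['eef_pos'],1))
f=lambda L:np.array(L)/3+[190,230]
zb=s['eef_pos'][2]-24.8
T=np.eye(4)
M=R.from_rotvec(s['tool_rot']).as_matrix()
def tool(P): return (np.array(P)-s['eef_pos'])@M
for n,uv,z in [('far top L',(318,201),43),('far top R',(416,201),43),('near R',(418,460),43),('near L',(318,460),43),('pointer far foot',(368,120),18),('skirt front',(367,70),0),('ptr top mid',(368,270),43)]:
    print(n,tool(world('w10',f([uv]),zb+z))[0].round(1))
print(proj('w9',[[457.6,-368.8,0],[458.6,-368.8,0],[458.6,-368.8,18]]), (205/3+103))
```

```text
[ 435.1 -369.1  169.9]
far top L [ 18.2  -6.3 -18.2]
far top R [ 18.2   5.6 -18.3]
near R [-20.7   6.5 -18.2]
near L [-20.7  -6.9 -18.1]
pointer far foot [17.8 -0.2  6.7]
skirt front [18.3 -0.4 24.7]
ptr top mid [  8.5  -0.3 -18.2]
[[321.05465203 170.24016682]
 [321.06169702 169.0811279 ]
 [321.53089336 172.61175178]] 171.33333333333331
```

```bash
python3 -m inch '[[[5,0.05,-0.2,0,0],[5,0.1,-0.4,0,0],[5,0.15,-0.6,0,0.05],[5,0.25,-0.8,0,0.1],[5,0.35,-1,0,0.13]]]'
python3 -m inch '[[[5,0.05,-0.2,0,0],[5,0.1,-0.4,0,0],[5,0.15,-0.6,0,0],[5,0.25,-0.8,0,0],[5,0.3,-1,0,0]]]'
python3 -c "
from h import *
go([601.1,124.3,140],np.pi/2-.09)"
```

```text
t: 12.15
eef_pos: [503.0, -167.3, 171.0]
tool_rot: [-3.138, 0.143, 0.003]
ft_force: [0.7, -1.5, 0.0]
gripper_width: 0.141
finger_force: 81.7
t: 12.65
eef_pos: [581.3, 26.5, 170.7]
tool_rot: [3.138, -0.14, -0.003]
ft_force: [1.1, -1.1, 0.1]
gripper_width: 0.139
finger_force: 81.7
t 12.65 pos [581.3  26.5 170.7] go [np.float64(0.0554), np.float64(-0.4958), np.float64(0.1531), np.float64(0.0009)] q6 1.61
```

```bash
python3 -m inch '[[[5,0.02,-0.2,0,0],[5,0.04,-0.4,0.05,0],[5,0.055,-0.495,0.15,0],[5,0.055,-0.495,0.15,0],[5,0.055,-0.495,0.15,0]]]'
python3 -m inch '[[[5,0,0,0,0],[5,0,0,0,0],[5,0,0,0,0]]]'
python3 - <<'E'
from h import *
im=snap('wrist','w11'); go([601.1,124.3,120],np.pi/2-.09)
s=snap('scene','s11')
u,v=proj('s11',[[600,124,100]])[0].astype(int)
a=cv2.resize(im[150:450,120:520],(400,300));b=cv2.resize(s[v-50:v+40,u-60:u+60],(400,300),interpolation=cv2.INTER_CUBIC)
cv2.imwrite('pics/c7.png',np.hstack([a,b])[:,:,::-1])
E
```

```text
t: 13.15
eef_pos: [599.7, 122.4, 140.3]
tool_rot: [3.137, -0.139, -0.006]
ft_force: [0.6, -0.3, -0.8]
gripper_width: 0.14
finger_force: 81.6
t: 13.45
eef_pos: [601.1, 121.4, 143.3]
tool_rot: [-3.138, 0.143, -0.003]
ft_force: [-0.5, -0.6, -0.5]
gripper_width: 0.142
finger_force: 81.7
t 13.5 pos [601.  121.6 143.2] go [np.float64(-0.0011), np.float64(-0.0133), np.float64(0.1161), np.float64(-0.0008)] q6 1.77
```

View pics/c7.png

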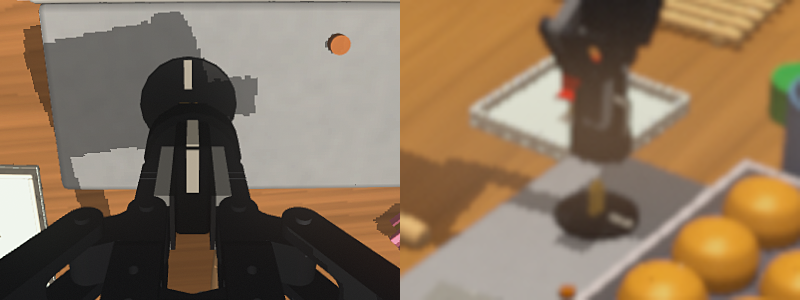

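The knob hangs just above the shaft in the scene view, with bezel line and pointer parallel in the wrist view. I'll measure the bezel relative to the held knob in this same picture.

Run:
```python
from h import *
im=cv2.imread('pics/w11.png');hsv=cv2.cvtColor(im,cv2.COLOR_BGR2HSV).astype(int);V=hsv[...,2];S=hsv[...,1]
c=np.load('pics/w11.npz');s=manip.state();M=R.from_rotvec(s['tool_rot']).as_matrix()
t=lambda uv,z:(world('w11',uv,z)-s['eef_pos'])@M
wl=((V>120)&(S<60)).astype(np.uint8); n,lab,st,ce=cv2.connectedComponentsWithStats(wl)
zb=s['eef_pos'][2]-24.8
for i in range(1,n):
    if 60<st[i,4]<3000 and 290<ce[i][0]<330:
        pts=np.argwhere(lab==i)[:,::-1]
        for z in (66,zb+43):
            q=t(pts,z)[:,:2];Vt=np.linalg.svd(q-q.mean(0))[2];a=np.arctan2(Vt[0,1],Vt[0,0]);a=(a+1.57)%np.pi-1.57
            print(st[i],'z',z,'ctr',q.mean(0).round(2),'x',q[:,0].min().round(1),q[:,0].max().round(1),'ang',a.round(3))
# bezel rim points
P=[]
for v in range(200,262,3):
    row=V[v,240:370]; d=np.where(row<75)[0]
    if len(d): P+= [(240+d[0]-.5,v)]+[(240+d[-1]+.5,v)]
w=t(P,66)[:,:2]
from scipy.optimize import least_squares
f=least_squares(lambda q:np.hypot(*(w-q[:2]).T)-30,[0,0],loss='soft_l1',f_scale=.3);print('bezel ctr tool',f.x,np.round(f.fun[:42],1))
```

```text
[304 210   8  29 228] z 66 ctr [16.75 -2.83] x 7.7 25.3 ang -0.008
[304 210   8  29 228] z 161.25027295717462 ctr [46.13 -1.7 ] x 41.0 51.0 ang -0.008
[307 300  12  43 516] z 66 ctr [-50.35   0.21] x -66.5 -34.7 ang -0.001
[307 300  12  43 516] z 161.25027295717462 ctr [7.98 0.03] x -1.2 16.9 ang -0.001
bezel ctr tool [-2.70706024 -2.72965806] [ 0.5  0.5  0.4  0.2  0.2 -0.2  0.4  0.3  0.1 -0.1 -0.  -0.2  0.1 -0.1
 -0.1 -0.3 -0.6 -0.3 -0.4 -0.2 -0.6 -0.4 -0.1  0.1 -0.6 -0.4 -0.4 -0.2
 -0.6 -0.4 -0.8 -0.5 -0.1  0.1  0.  -0.4 -0.3 -0.1]
```

```bash
python3 -m inch '[[[5,0,-0.013,0.04,0],[5,0,-0.013,0.08,0],[5,0,-0.013,0.115,0],[5,0,-0.013,0.115,0],[5,0,-0.013,0.115,0]]]'
python3 -m inch '[[[5,0,0,0.015,0],[5,0,0,0.03,0],[5,0,0,0.04,0],[5,0,0,0.04,0]]]'
python3 -m inch '[[[5,0,0,0.01,0],[5,0,0,0.02,0],[5,0,0,0.03,0],[5,0,0,0.03,0]]]'
```

```text
t: 14.05
eef_pos: [600.6, 125.1, 118.6]
tool_rot: [3.138, -0.14, -0.002]
ft_force: [0.1, 0.1, -0.1]
gripper_width: 0.143
finger_force: 81.7
t: 14.45
eef_pos: [600.7, 125.0, 110.9]
tool_rot: [3.138, -0.14, -0.001]
ft_force: [0.6, -0.2, -0.1]
gripper_width: 0.142
finger_force: 81.7
t: 14.85
eef_pos: [600.5, 124.9, 104.6]
tool_rot: [3.138, -0.14, -0.002]
ft_force: [-0.9, -0.9, 0.5]
gripper_width: 0.139
finger_force: 81.8
```

No resistance; the knob is going onto the shaft. I'll press on.

```bash
python3 -m inch '[[[5,0,0,0.01,0],[5,0,0,0.02,0],[5,0,0,0.03,0],[5,0,0,0.03,0]]]'
python3 -m inch '[[[5,0,0,0.015,0],[5,0,0,0.03,0],[5,0,0,0.03,0],[5,0,0,0.03,0]]]'
```

```text
t: 15.25
eef_pos: [600.6, 124.9, 98.8]
tool_rot: [3.138, -0.14, -0.001]
ft_force: [-1.7, -1.8, -0.9]
gripper_width: 0.141
finger_force: 81.8
t: 15.65
eef_pos: [600.7, 124.9, 94.3]
tool_rot: [3.138, -0.14, 0.0]
ft_force: [-5.7, -2.4, 6.7]
gripper_width: 0.138
finger_force: 82.7
```

```bash
python3 -m inch '[[[5,-0.005,0.003,0.015,0],[5,-0.005,0.003,0.03,0],[5,-0.005,0.003,0.03,0],[5,-0.005,0.003,0.03,0]]]'
python3 -m inch '[[[5,0,0,0.015,0],[5,0,0,0.03,0],[5,0,0,0.03,0],[5,0,0,0.03,0]]]'
python3 - <<'E'
from h import *
im=snap('wrist','w12');s=snap('scene','s12');t=snap('top','t12')
u,v=proj('s12',[[600,124,80]])[0].astype(int)
a=im[150:450,120:520];b=cv2.resize(s[v-50:v+40,u-60:u+60],(400,300),interpolation=cv2.INTER_CUBIC)
cv2.imwrite('pics/c8.png',np.hstack([a,b])[:,:,::-1])
E
```

```text
t: 16.05
eef_pos: [600.9, 124.9, 92.3]
tool_rot: [-3.138, 0.14, -0.007]
ft_force: [-8.6, -2.3, 16.4]
gripper_width: 0.141
finger_force: 84.2
t: 16.45
eef_pos: [601.2, 124.9, 91.8]
tool_rot: [-3.138, 0.139, -0.011]
ft_force: [-15.1, -3.8, 34.7]
gripper_width: 0.143
finger_force: 86.7
```

View pics/c8.png

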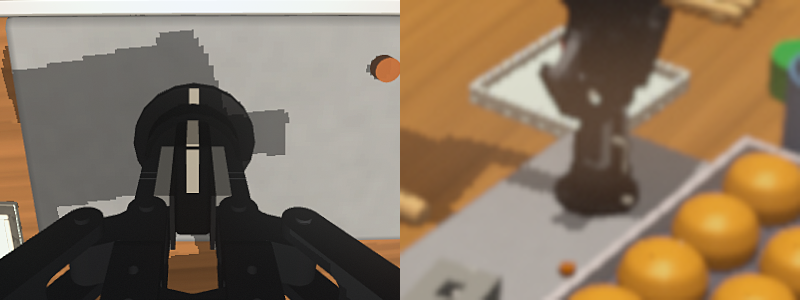

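The knob sits on the bezel with pointer and line in line. The steep force rise shows the shaft at its stop, and the TCP height matches home plus 6 mm. I'll ease the push a little and hand in.

```bash
python3 -m inch '[[[5,0,0,-0.015,0],[5,0,0,-0.028,0],[5,0,0,-0.028,0],[5,0,0,-0.028,0],[5,0,0,-0.028,0]]]'
python3 - <<'E'
from h import *
t=manip.state();print(t['eef_pos'],t['ft_force'])
im=cv2.imread('pics/t12.png');u,v=proj('t12',[[473,328,50]])[0].astype(int);c=cv2.cvtColor(im[v-40:v+40,u-40:u+40],cv2.COLOR_BGR2HSV)
p=np.argwhere((c[...,1]>170)&(c[...,2]>80)&((c[...,0]<5)|(c[...,0]>174)));print(len(p),world('t12',[p.mean(0)[::-1]+[u-40,v-40]],45))
E
```

```text
t: 17.1
eef_pos: [600.9, 124.9, 92.3]
tool_rot: [-3.138, 0.14, -0.007]
ft_force: [-8.3, -2.2, 17.0]
gripper_width: 0.141
finger_force: 84.3
[600.86987132 124.85195386  92.26421157] [-8.28796329 -2.23076622 17.00617306]
135 [[472.80766141 322.45860085  45.        ]]
```

```bash
python3 -c "
from cell import ticket
print(ticket.close_job())"
```

```text
the job is handed in; nothing more can be done
None
```

I handed the job in at about 17 s: the plug is in the tray, and the knob is on the shaft, lined up with the flat and held pressed in at about 17 N, with height and force both pointing to the shaft's stop. The hand-in gave no verdict.

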